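Tip the drainer and nest the steel pots

ROBOT

A 6-joint arm with a two-finger parallel gripper is mounted at the origin on the work surface. World frame = base frame: x ahead of the robot, y to its left, z up, the work surface at z = 0. Lengths are in m, angles in rad, forces in N, time in s.
With the tool pointing down it reaches from about 0.275 to 0.85 m from the base axis. Payload 19 kg.
Tool frame: the origin (TCP) lies at the centre of the arm's flange, where the gripper is bolted on; the fingertips stand 173 mm ahead of it and the grasp point (between the pads) lies 155 mm ahead of it; z points along the fingers, y is the line along which they close (so a half turn about z gives the same grasp; the last joint's range is limited). The gripper opens to 85 mm and grips with 20 to 120 N. Pads are 22 mm wide; open, the fingers measure 114 mm over their backs; the gripper's body (76 mm by 85 mm) begins 54 mm behind the grasp point. The pads swing forward as they close: fully open they stand 13 mm farther back than shut.
Start: joints at [-0.134, 0.15, 1.437, -0, 1.554, -0.134], TCP at [0.575, -0, 0.405] pointing down, gripper open.
Joint ranges: [-2.8, 2.8], [-0.68, 2.1], [0.12, 2.68], [-1.39, 4.53], [0.16, 2.79], [-2.81, 2.81]. Speed limits (rad/s): [1.89, 1.89, 2.22, 3.01, 3.01, 3.01].

INTERFACE

Orientations are given as a unit quaternion [w, x, y, z].
In Python, from cell import get_obs, snapshot, camera_params, sign_off gives the robot as it stands.
- The arm moves only by the tool servo_tool, never from a script. Its arguments are lists of equal length, an entry for each row: "grip": the closure, from -1 (fully open) to 1 (shut); "linear": the shift along the tool's x, y, z in m, a list of three; "turn": the turn about the tool's z in rad. In form: {"grip": [grip, ...], "linear": [[dx, dy, dz], ...], "turn": [turn, ...]}. A call has exactly 8 rows; each row shifts and turns the commanded pose from where the row before left it, along the tool's axes as they then stand; what a row does not reach is not made up. A row lasts 1/12 s, in which the tool goes at most 41.7 mm and 7.16 degrees, less where a joint would pass 70% of its speed; a pose out of reach is approached as far as the arm can. A call with a gripper value outside its range is refused whole. The fingers move at their own pace and stop on an object; "squeeze" is the grip in N (left out, the last holds). Time passes only in rows, so rows that do not move let the fingers close, or fill a call up. It gives the time, the measured TCP pose, the force, the opening and the grip force at its end, in the units of the state.
- get_obs(): the state, without advancing time (a new reading comes with each control period).
- snapshot(name): name is "scene" or "side" or "wrist"; returns (picture, depth): 420x560x3 uint8, red, green, blue; 420x560 float32, m along the optical axis (not along the pixel's ray), 0 where there is no reading.
- camera_params(name): a dict with "mtx" (3x3 intrinsics, pixels), "view" (4x4, takes a point from world to camera coordinates); the wrist camera has in their place "hand_eye" (4x4, takes a point from camera to tool coordinates, whose origin is the TCP and whose axes are the flange's). Camera axes: x right, y down, z forward; pixel columns grow to the right and rows downward; lengths in m; the calibration is good to about 2 mm. A picture is of the moment at which its call begins: read the wrist's pose just before it. camera_params takes no time and is no camera call.
- sign_off(): hands the job in; it is judged then, once.
The state is a dict: "clock": time; "joint_pos": joint angles; "joint_velocities": joint speeds; "joint_torque": joint torques, N m; "eef_pos": TCP position; "ee_rot": TCP orientation; "ft_force": force on the tool from outside, world axes, zero at the start; "wrist_torque": the same for the moment, N m; "finger_gap": finger opening in m; "finger_force": force on a finger pad.
Only numpy, scipy, OpenCV 4.12 (cv2) and the standard library are available. Lean on these libraries where they do the work, as an engineer would, in place of code of your own. Each camera call takes 0.05 s, during which the arm holds its last target. There are 200 camera calls.

TASK

Push the drainer's ledge down to tip its tray until the narrow steel pot slides out from under the clear hood to the open end, then stand that pot upright, mouth up, on the black rubber pad and let go of it. Finally take it again and finish with the three pots nested upright on the bench in size order, the narrow one in the middle one and the middle one in the wide one, each resting on the floor of the next (the middle pot may go into the wide one at any time). Let the tray come back level and leave everything else on the bench where it is.

Things in the scene. Friction and masses are not known exactly. Their poses are not given: they have to be found in the camera images.
- drainer: Tipping drainer, fixed: white base 130 x 240 x 12 mm, two upright cheeks (137 mm high, 48 mm to either side) carry a hinged aluminium tray. Origin: centre of the base's underside, on the bench; z up. The hinge axis runs along its x, 115 mm above the origin. The tray runs along its y: open end towards -y, hooded end +y. Level, the tray floor's top is at hinge height.
- tray (a joint): Hinge of the tray, rad: 0 = level (rest), grows as the open end goes down, stop at 0.42. A spring brings it back to level when let go; 2 to 6 N down on the ledge holds it at the stop. The pot starts to slide at 0.15 to 0.3 rad and stays at the open end when the tray comes back level.
- push_ledge (a point): Point on the top of the flat push ledge at the tray's open end (64 mm wide, from 148 to 205 mm from the hinge, at tray floor height), mid-width, 190 mm from the hinge. Moves with the tray; at the stop it is 38 mm above the bench.
- end_wall (a point): Top middle of the inner face of the tray's open-end wall (46 mm wide, 40 mm high, 5 mm thick), 143 mm from the hinge. The open half of the tray has no side walls: floor 42 mm wide, with two slippery runners 8 mm high, 34 mm apart over their outsides, that carry the lying pot.
- hood_front (a point): Middle of the top front edge of the clear hood, right above the hinge, 64 mm above the tray floor. The hood (70 mm wide, clear sides and roof) covers the tray from here 150 mm back to its rear wall and moves with the tray.
- narrow_center (a point): Narrow, tall steel pot: open cylinder, 48 mm outside, 130 mm tall, wall 3, floor 5 mm, 0.11 to 0.22 kg. Point on its axis half-way between base and mouth; z points base to mouth. It starts lying on the runners under the hood, axis along the tray, mouth to the open end, axis 28 mm above the tray floor. Once slid, its mouth is at the end wall, its centre 78 mm from the hinge.
- middle_center (a point): Middle steel pot, standing on the bench mouth up: outside diameter 64 mm, 90 mm tall, wall 3 mm, floor 5 mm. The point is on its axis, half-way up; z points to the mouth.
- wide_center (a point): Wide, low steel pot, standing on the bench mouth up: outside diameter 86 mm, 50 mm tall, wall 3 mm, floor 5 mm. The point is on its axis, half-way up; z points to the mouth.
- pad: Black rubber pad fixed flat on the bench, 150 x 150 x 4 mm. Origin: centre of its underside; z up, sides along x and y.
- dishes_center (a point): Bystander: stack of three clear round dishes, 90 mm wide, 47 mm high. Centre.
- bottle_center (a point): Bystander: amber bottle, 60 mm wide, 130 mm high. Centre.
- mouse_center (a point): Bystander: black computer mouse, 105 x 60 x 32 mm. Centre.
- tipbox_center (a point): Bystander: white box of pipette tips, 85 x 120 x 49 mm. Centre.
- slidebox_center (a point): Bystander: flat grey slide box, 100 x 160 x 28 mm. Centre.
- spool_center (a point): Bystander: white paper roll lying flat, 70 mm wide, 25 mm high. Centre.
There are look-alikes about, which are no part of the job. What is shaped like the part that bears wide_center but green, pink or purple is not meant.

How it is judged:
By the outcome, as a careful person would: the job done as asked, in the order asked, and still so for the second after the job is handed in, with the robot touching nothing.
It also fails if it takes over 72 s, if anything falls off the work surface, if the arm or the gripper's body presses on something with over 40 N, if the wrist force passes 120 N, or if a joint passes its speed limit or range.

## Working session

There is one attempt and no reset: what is moved stays moved. The work goes in short steps, Python scripts to look and compute and a tool call to move; the robot and the scene stay as the last step left them, time stands still between calls to the robot, and variables do not carry over. Pictures are saved under pics/ and viewed, at most 10 in all, crops included, and the job is handed in when it is done.

Besides the shell and the picture viewer there is one more tool, called after "Call:" in YAML: its name, and indented under it one key for each argument. servo_tool: Moves the arm, as the interface text tells. Its arguments: {"type":"object","properties":{"grip":{"type":"array","items":{"type":"number"}},"linear":{"type":"array","items":{"type":"array","items":{"type":"number"}}},"turn":{"type":"array","items":{"type":"number"}},"squeeze":{"type":"number"}},"required":["grip","linear","turn"]}

```bash
ls; mkdir -p pics
cat > h.py <<'E'
import numpy as np,cv2
from scipy.spatial.transform import Rotation as R
from cell import get_obs,snapshot,camera_params
def tcp(o):
    q=o["ee_rot"];T=np.eye(4);T[:3,:3]=R.from_quat([q[1],q[2],q[3],q[0]]).as_matrix();T[:3,3]=o["eef_pos"];return T
def take(n):
    o=get_obs();p=camera_params(n)
    im,d=snapshot(n)
    C=np.linalg.inv(np.array(p["view"])) if "view" in p else tcp(o)@np.array(p["hand_eye"])
    np.savez(f"/tmp/{n}.npz",im=im,d=d,C=C,K=np.array(p["mtx"]));return im,d,C,np.array(p["mtx"])
def load(n):
    z=np.load(f"/tmp/{n}.npz");return z["im"],z["d"],z["C"],z["K"]
def plane(u,v,z,C,K):
    r=C[:3,:3]@np.linalg.inv(K)@np.array([u,v,1.]);return C[:3,3]+r*(z-C[2,3])/r[2]
def cloud(d,C,K):
    v,u=np.indices(d.shape);P=np.stack([(u-K[0,2])/K[0,0]*d,(v-K[1,2])/K[1,1]*d,d],-1)
    return P@C[:3,:3].T+C[:3,3]
def save(im,f): cv2.imwrite("pics/"+f,cv2.cvtColor(im,cv2.COLOR_RGB2BGR))
E
python3 - <<'E'
from h import *
for n in("scene","side","wrist"):
    im,d,C,K=take(n);save(im,n+"0.png");print(n,C.round(3).tolist(),K.round(0).tolist(),(d>0).mean())
print(get_obs())
E
```

```text
pics
scene [[0.209, 0.8, -0.563, 1.276], [0.978, -0.162, 0.132, -0.182], [0.015, -0.578, -0.816, 1.2], [0.0, 0.0, 0.0, 1.0]] [[501.0, 0.0, 279.0], [0.0, 501.0, 207.0], [0.0, 0.0, 1.0]] 0.9958886054421768
side [[0.891, -0.237, 0.386, 0.06], [-0.453, -0.505, 0.735, -0.926], [0.021, -0.83, -0.558, 0.836], [0.0, 0.0, 0.0, 1.0]] [[486.0, 0.0, 282.0], [0.0, 486.0, 209.0], [0.0, 0.0, 1.0]] 0.9956972789115647
wrist [[1.0, -0.0, -0.001, 0.575], [-0.001, -0.954, -0.301, 0.077], [-0.001, 0.301, -0.954, 0.373], [0.0, 0.0, 0.0, 1.0]] [[350.0, 0.0, 280.0], [0.0, 350.0, 211.0], [0.0, 0.0, 1.0]] 0.9960076530612245
{'clock': 0.15, 'joint_pos': array([-1.34022070e-01,  1.50870472e-01,  1.43785223e+00, -1.91793116e-05,
        1.55382862e+00, -1.34001282e-01]), 'joint_velocities': array([-1.17705548e-05, -1.64861616e-03, -2.06476616e-03,  5.16111562e-04,
       -1.21663846e-03,  3.95465303e-04]), 'joint_torque': array([ 2.28272773e-03, -7.13383126e+01, -5.71041870e+01, -3.10331814e-05,
        7.20541226e-03, -6.05664604e-05]), 'eef_pos': array([ 5.74970514e-01, -3.13989755e-05,  4.04230204e-01]), 'ee_rot': array([-3.75374175e-04,  7.07113931e-01,  7.07099469e-01, -2.98240117e-04]), 'ft_force': array([-0.32487705,  0.91712124, -0.38560239]), 'wrist_torque': array([-0.00604485, -0.03441574,  0.00315595]), 'finger_force': 0.0, 'finger_gap': 0.08573894887237049}
```

View pics/scene0.png

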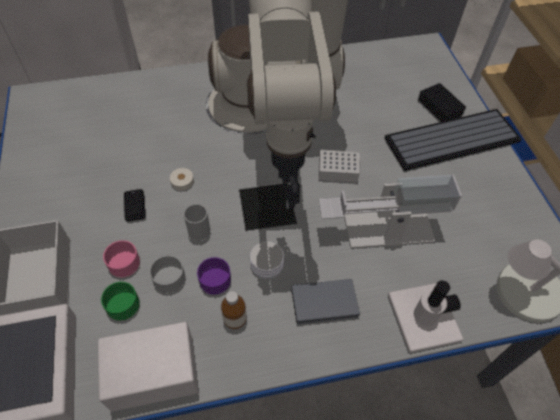

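View pics/side0.png

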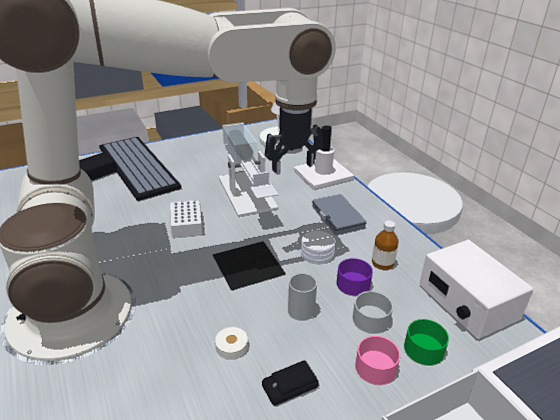

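Run:
```python
from h import *
from scipy.optimize import least_squares
def circ(P,r):
    c0=P[:,:2].mean(0)
    f=lambda c:np.hypot(P[:,0]-c[0],P[:,1]-c[1])-r
    s=least_squares(f,c0,loss="soft_l1",f_scale=.002);return s.x,np.abs(s.fun).mean()
im,d,C,K=load("scene");P={n:cloud(*load(n)[1:]) for n in("scene","side","wrist")}
for nm,(u,v),z,r,rr in(("mid",(197,212),.09,.0305,.05),("wide",(167,265),.05,.0415,.06)):
    c=plane(u,v,z,C,K);print(nm,"ray",c.round(3))
    for n in P:
        Q=P[n].reshape(-1,3);m=(np.hypot(*(Q[:,:2]-c[:2]).T)<rr)&(abs(Q[:,2]-z)<.006)
        if m.sum()>15:
            x,e=circ(Q[m],r);print(n,m.sum(),x.round(4),e.round(4),"zmax",Q[np.hypot(*(Q[:,:2]-c[:2]).T)<rr][:,2].max().round(3))
# pad
for n in("scene","side"):
    im,d,C,K=load(n);Q=P[n];m=((im.max(2)<50)&(abs(Q[...,2]-.004)<.012)&(np.hypot(Q[...,0]-.55,Q[...,1]+.03)<.25)).astype(np.uint8)
    cs,_=cv2.findContours(m,0,1);c=max(cs,key=cv2.contourArea)
    pts=np.array([plane(*p[0],.004,C,K)[:2] for p in c],np.float32);print("pad",n,cv2.minAreaRect(pts))
# drainer
for n in P:
    Q=P[n].reshape(-1,3);c=plane(331,208,.115,load("scene")[2],load("scene")[3]);
    if n=="scene":print("ledge ray",c.round(3))
    m=(abs(Q[:,2]-.115)<.006)&(np.hypot(*(Q[:,:2]-c[:2]).T)<.06);print(n,m.sum(),Q[m].mean(0) if m.sum() else "")
    if m.sum()>20:print(cv2.minAreaRect(Q[m][:,:2].astype(np.float32)))
    print("row",[plane(u,v,z,*load("scene")[2:]).round(3).tolist() for u,v,z in((394,186,.137),(405,215,.137),(455,180,.179),(459,200,.179))] if n=="scene" else "")
im,d,C,K=load("scene");
cv2.imwrite("pics/scz.png",np.hstack([cv2.resize(im[150:270,300:480,::-1],None,fx=4,fy=4)]))
```

```text
mid ray [ 0.482 -0.221  0.09 ]
scene 119 [ 0.4867 -0.2276] 0.0012 zmax 0.096
side 165 [ 0.4845 -0.2263] 0.0013 zmax 0.095
wrist 284 [ 0.4849 -0.2249] 0.0007 zmax 0.092
wide ray [ 0.605 -0.318  0.05 ]
scene 175 [ 0.6187 -0.3225] 0.0012 zmax 0.056
side 229 [ 0.6166 -0.3216] 0.0012 zmax 0.054
pad scene ((0.4388991892337799, -0.01972663402557373), (0.14565975964069366, 0.1501464694738388), 88.04928588867188)
pad side ((0.438479483127594, -0.020095929503440857), (0.15002861618995667, 0.14777393639087677), 87.72440338134766)
ledge ray [0.558 0.129 0.115]
scene 529 [0.55956157 0.13542005 0.11576574]
((0.5595999360084534, 0.14282910525798798), (0.09006542712450027, 0.06624112278223038), 81.25869750976562)
row [[0.536, 0.309, 0.137], [0.632, 0.305, 0.137], [0.578, 0.453, 0.179], [0.641, 0.437, 0.179]]
side 307 [0.55519485 0.13042728 0.11514461]
((0.5579336285591125, 0.13781753182411194), (0.08184012025594711, 0.06462372094392776), 80.37776184082031)
row 
wrist 6302 [0.55646612 0.12046659 0.11528262]
((0.5554600358009338, 0.12176673114299774), (0.04335331171751022, 0.06405878812074661), 83.28666687011719)
row
```

View pics/scz.png

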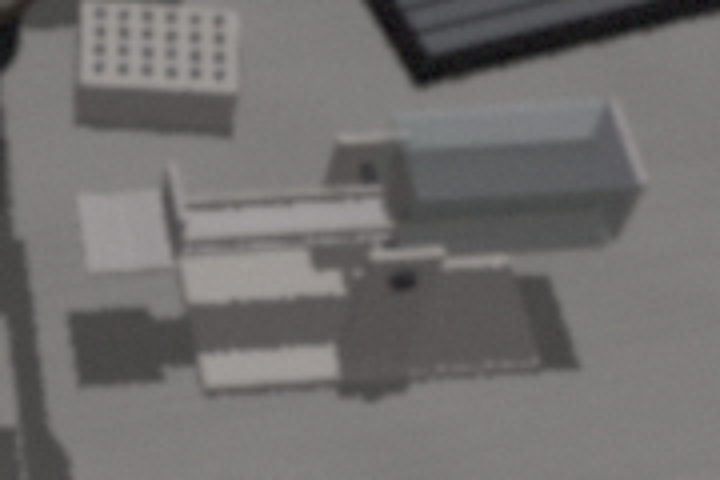

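View pics/wrist0.png

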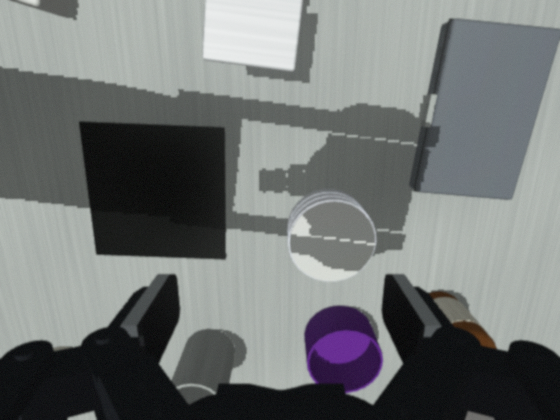

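Scene picture: robot at the top, drainer ledge at (331,208) with its hood at (428,190), pad at (267,206), middle pot at (197,222).
Candidates for the wide pot: steel (167,270), pink (121,258), green (120,301), purple (214,276) and the clear dishes (267,258). By the description it is the steel one at (167,270). The wrist picture shows the ledge at (253,35), left of the slide box.

Run:
```python
from h import *
im,d,C,K=load("scene")
cv2.imwrite("pics/crop.png",cv2.resize(im[190:325,95:290,::-1],None,fx=4,fy=4))
a=[plane(300+x/4,150+y/4,.123,C,K)[:2] for x,y in((188,207),(380,190),(185,240),(390,234))]
for i in(0,2):
    v=a[i+1]-a[i];print("runner",a[i].round(3),a[i+1].round(3),v[0]/v[1])
im,d,C,K=load("wrist");Q=cloud(d,C,K).reshape(-1,3)
m=(abs(Q[:,2]-.115)<.005)&(np.hypot(Q[:,0]-.556,Q[:,1]-.12)<.07);P=Q[m]
print(P.min(0),P.max(0))
xs=np.arange(.53,.58,.004);e=[P[abs(P[:,0]-x)<.003][:,1].min() for x in xs];print("outer edge slope",np.polyfit(xs,e,1))
ys=np.arange(.108,.132,.003)
for f in(np.min,np.max):
    e=[f(P[abs(P[:,1]-y)<.002][:,0]) for y in ys];print("side",np.polyfit(ys,e,1),np.round(e,4))
```

```text
runner [0.552 0.174] [0.564 0.305] 0.09246052014144089
runner [0.577 0.165] [0.6   0.299] 0.1661401319936615
[0.52153214 0.09724878 0.11158808] [0.58934685 0.14015133 0.11795663]
outer edge slope [-0.12049494  0.16687147]
side [0.12088438 0.50882786] [0.5215 0.5226 0.5228 0.5229 0.523  0.524  0.5244 0.5244 0.5245]
side [0.1199206  0.57294908] [0.5858 0.5864 0.5864 0.5871 0.5876 0.5876 0.5882 0.5882 0.5888]
```

View pics/crop.png

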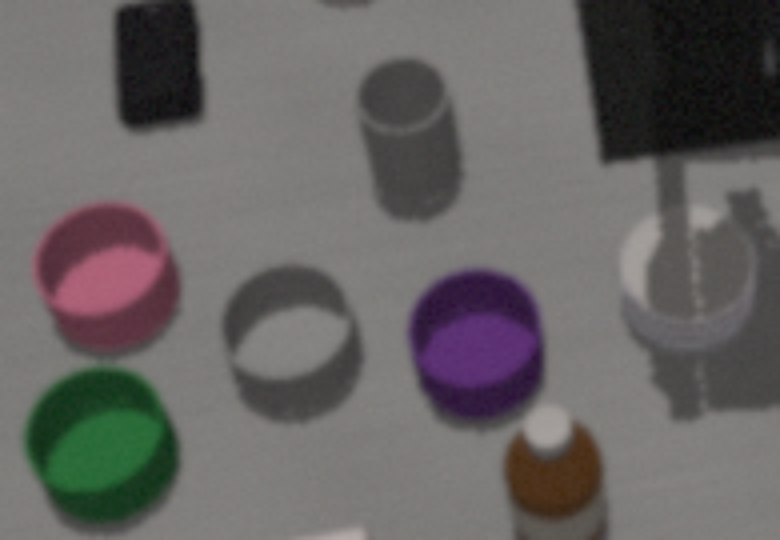

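Call:
servo_tool:
  grip: [1, 1, 1, 1, 1, 1, 1, 1]
  linear:
    - [0.03, -0.004, 0]
    - [0.03, -0.004, -0.0]
    - [0.03, -0.004, -0.0]
    - [0.025, -0.008, 0]
    - [0, 0, 0.03]
    - [0, 0, 0.03]
    - [0, 0, 0.03]
    - [0, 0, 0]
  turn: [0, 0, 0, 0, 0, 0, 0, 0]

```text
clock: 0.82
eef_pos: [0.5538, 0.1151, 0.3091]
ee_rot: [-0.003, 0.707, 0.707, -0.003]
ft_force: [-0.2, 0.4, -0.9]
finger_gap: -0.0
finger_force: 0.0
```

The crop confirms the steel wide pot at crop (292,340) and the middle pot at (405,130). The tip is over the ledge, so I push next.

Call:
servo_tool:
  grip: [1, 1, 1, 1, 1, 1, 1, 1]
  linear:
    - [0, 0, 0.012]
    - [0, 0, 0.008]
    - [0.0005, 0, 0.01]
    - [0.0005, 0, 0.01]
    - [0.001, 0, 0.01]
    - [0.002, 0, 0.01]
    - [0.002, 0, 0.01]
    - [0.003, 0, 0.008]
  turn: [0, 0, 0, 0, 0, 0, 0, 0]

```text
clock: 1.48
eef_pos: [0.555, 0.124, 0.2357]
ee_rot: [0.0, 0.707, 0.707, -0.0]
ft_force: [2.8, -4.5, 3.1]
finger_gap: 0.0
finger_force: 2.5
```

Call:
servo_tool:
  grip: [1, 1, 1, 1, 1, 1, 1, 1]
  linear:
    - [0.003, 0, 0.007]
    - [0.003, 0, 0.007]
    - [0.001, 0, 0.003]
    - [0, 0, 0.002]
    - [0, 0, 0]
    - [0, 0, 0]
    - [0, 0, 0]
    - [0, 0, 0]
  turn: [0, 0, 0, 0, 0, 0, 0, 0]

```text
clock: 2.15
eef_pos: [0.5549, 0.1311, 0.2179]
ee_rot: [-0.0, 0.707, 0.707, 0.0]
ft_force: [-0.3, -0.4, 4.7]
finger_gap: -0.0002
finger_force: 1.8
```

Run:
```python
from h import *
im,d,C,K=take("side");a=cv2.resize(im[110:230,200:320,::-1],None,fx=4,fy=4)
im,d,C,K=take("scene");b=cv2.resize(im[150:270,320:440,::-1],None,fx=3,fy=4)[:, :320]
cv2.imwrite("pics/push.png",np.hstack([a,b]))
```

```text
(no output)
```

View pics/push.png

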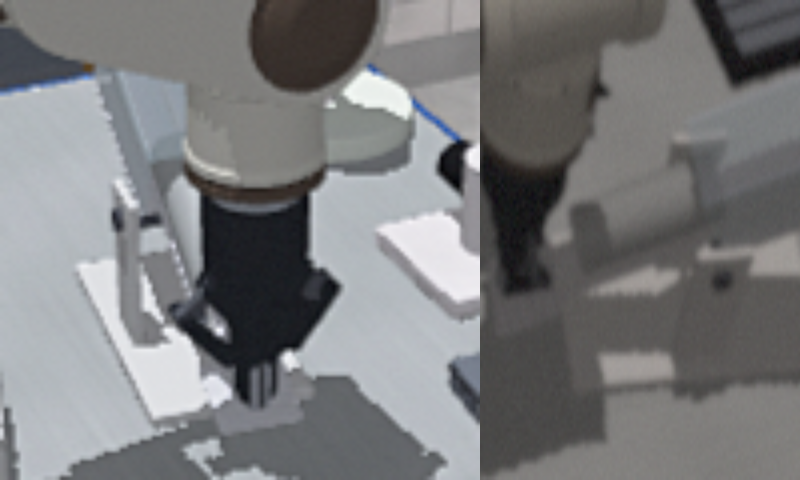

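The side and scene pictures show the pot lying in the open half, at picture (640,220), against the wall. I let the tray rise with the finger and then go above the pot.

Call:
servo_tool:
  grip: [1, 1, 1, 1, 1, 1, 1, 1]
  linear:
    - [0, 0, 0.004]
    - [0, 0, 0]
    - [0, 0, 0]
    - [-0.003, 0, -0.008]
    - [-0.003, 0, -0.01]
    - [-0.003, 0, -0.01]
    - [-0.003, 0, -0.01]
    - [-0.002, 0, -0.01]
  turn: [0, 0, 0, 0, 0, 0, 0, 0]

```text
clock: 2.92
eef_pos: [0.555, 0.1166, 0.2631]
ee_rot: [0.0, 0.707, 0.707, 0.0]
ft_force: [-0.9, 0.9, 1.9]
finger_gap: -0.0
finger_force: 0.9
```

Call:
servo_tool:
  grip: [1, 1, 1, -1, -1, -1, -1, -1]
  linear:
    - [-0.001, 0, -0.01]
    - [0, 0, -0.01]
    - [0, 0, -0.01]
    - [0, 0, -0.03]
    - [0, 0, -0.04]
    - [0, 0, -0.03]
    - [0, 0, 0]
    - [0, 0, 0]
  turn: [0, 0, 0, 0, 0.06, 0.06, 0, 0]

```text
clock: 3.58
eef_pos: [0.555, 0.1162, 0.3939]
ee_rot: [0.001, 0.748, 0.663, 0.001]
ft_force: [-1.0, 0.6, -1.2]
finger_gap: 0.061
finger_force: 0.0
```

Run:
```python
from h import *
print(get_obs()["eef_pos"],get_obs()["ee_rot"])
dr=np.array([.1195,.9928]);nx=np.array([.9928,-.1195]);H=np.array([.5775,.3037])
for n in("wrist","side","scene"):
    im,d,C,K=take(n);Q=cloud(d,C,K).reshape(-1,3)
    s=(Q[:,:2]-H)@dr;t=(Q[:,:2]-H)@nx
    m=(abs(t)<.03)&(s>-.16)&(s<0)&(Q[:,2]>.161)&(Q[:,2]<.175)
    if m.sum():print(n,m.sum(),"s",np.percentile(s[m],[1,99]).round(4),"t",t[m].mean().round(4),"z",Q[m][:,2].max().round(3))
    m=(abs(t)<.035)&(s<-.151)&(s>-.22)&(Q[:,2]>.03)&(Q[:,2]<.13)
    if m.sum():print("  ledge",np.percentile(s[m],[2,98]).round(4),"t",np.percentile(t[m],[2,98]).round(4),np.median(Q[m][:,2]).round(4))
    if n=="wrist":save(im,"w1.png")
```

```text
[0.55498581 0.11616166 0.39392922] [0.00094706 0.74821299 0.66345657 0.00134201]
wrist 9349 s [-0.1415 -0.064 ] t -0.0002 z 0.17
  ledge [-0.2032 -0.1553] t [-0.0307  0.0304] 0.1153
side 167 s [-0.1431 -0.0152] t -0.0046 z 0.171
  ledge [-0.2065 -0.1523] t [-0.0318  0.0303] 0.115
scene 492 s [-0.1428 -0.0152] t 0.003 z 0.174
  ledge [-0.2057 -0.152 ] t [-0.0297  0.0318] 0.1154
```

View pics/w1.png

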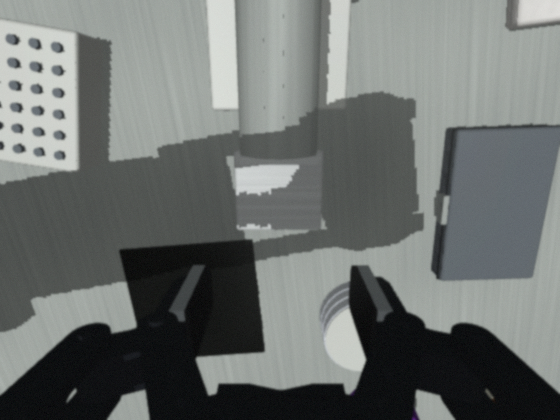

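The wrist picture shows the tray level and the pot out against the wall, from (240,0) to (322,155), centred. I grasp it 20 mm from the mouth.

Call:
servo_tool:
  grip: [-1, -1, -1, -1, -1, -1, -1, -1]
  linear:
    - [0.033, 0, 0]
    - [0.033, 0, 0]
    - [0, 0, 0]
    - [0, 0, 0.025]
    - [0, 0, 0.03]
    - [0, 0, 0.03]
    - [0, 0, 0.014]
    - [0, 0, 0]
  turn: [0, 0, 0, 0, 0, 0, 0, 0]

```text
clock: 4.4
eef_pos: [0.562, 0.1813, 0.2881]
ee_rot: [-0.002, 0.748, 0.664, -0.003]
ft_force: [-0.2, -0.1, -1.0]
finger_gap: 0.0855
finger_force: 0.0
```

Call:
servo_tool:
  grip: [0.5, 1, 1, 1, 1, 1, 1, 1]
  linear:
    - [0, 0, 0]
    - [0, 0, 0]
    - [0, 0, 0]
    - [0, 0, 0]
    - [0, 0, 0]
    - [0, 0, 0]
    - [0, 0, 0]
    - [0, 0, 0]
  turn: [0, 0, 0, 0, 0, 0, 0, 0]
  squeeze: 25

```text
clock: 5.07
eef_pos: [0.563, 0.1815, 0.2931]
ee_rot: [0.0, 0.748, 0.663, 0.0]
ft_force: [0.8, -1.0, 4.9]
finger_gap: 0.0466
finger_force: 30.0
```

Call:
servo_tool:
  grip: [1, 1, 1, 1, 1, 1, 1, 1]
  linear:
    - [0, 0, -0.01]
    - [0, 0, -0.02]
    - [0, 0, -0.025]
    - [0, 0, -0.025]
    - [0, 0, -0.025]
    - [0, 0, -0.025]
    - [0, 0, 0]
    - [0, 0, 0]
  turn: [0, 0, 0, 0, 0, 0, 0, 0]

```text
clock: 5.73
eef_pos: [0.5628, 0.1815, 0.4241]
ee_rot: [0.001, 0.748, 0.663, 0.001]
ft_force: [0.6, -1.1, -2.0]
finger_gap: 0.0467
finger_force: 29.4
```

Run:
```python
from h import *
print(get_obs()["eef_pos"],get_obs()["finger_gap"],get_obs()["finger_force"])
im,d,C,K=take("side");a=cv2.resize(im[40:220,180:340,::-1],None,fx=2.5,fy=2.5)
im,d,C,K=take("scene");b=cv2.resize(im[80:260,250:410,::-1],None,fx=2.5,fy=2.5)
cv2.imwrite("pics/lift.png",np.hstack([a,b]))
```

```text
[0.56276038 0.18149926 0.42413056] 0.04668455253027808 29.355328530364204
```

View pics/lift.png

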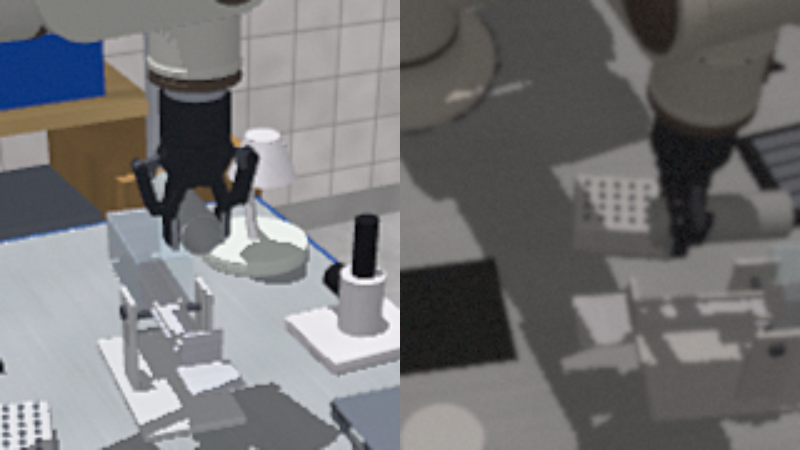

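The pictures show the pot still held level in the air, at (200,225) and (730,220), with the tray level. Friction at 25 N keeps it from swinging. I'll lay it on the pad and regrip at the very edge of the mouth, where the short contact lets it pivot.

Call:
servo_tool:
  grip: [1, 1, 1, 1, 1, 1, 1, 1]
  linear:
    - [0, 0, 0]
    - [-0.03, -0.013, 0]
    - [-0.04, -0.018, 0]
    - [-0.04, -0.018, 0]
    - [-0.04, -0.018, 0]
    - [-0.04, -0.018, 0]
    - [-0.04, -0.018, 0]
    - [-0.04, -0.018, 0]
  turn: [-0.12, 0, 0, 0, 0, 0, 0, 0]

```text
clock: 6.5
eef_pos: [0.4459, -0.0777, 0.4216]
ee_rot: [-0.001, 0.707, 0.707, -0.0]
ft_force: [1.2, -1.1, -0.5]
finger_gap: 0.0466
finger_force: 29.4
```

Call:
servo_tool:
  grip: [1, 1, 1, 1, 1, 1, 1, 1]
  linear:
    - [-0.03, -0.002, 0]
    - [-0.012, 0, 0]
    - [0, 0, 0.03]
    - [0, 0, 0.035]
    - [0, 0, 0.035]
    - [0, 0, 0.035]
    - [0, 0, 0.035]
    - [0, 0, 0.02]
  turn: [0, 0, 0, 0, 0, 0, 0, 0]

```text
clock: 7.17
eef_pos: [0.4441, -0.1177, 0.2283]
ee_rot: [-0.002, 0.707, 0.707, -0.001]
ft_force: [-0.4, 0.1, -2.3]
finger_gap: 0.046
finger_force: 29.4
```

Run:
```python
from h import *
o=get_obs();print(o["eef_pos"],o["ft_force"])
for n in("side","scene"):
    im,d,C,K=take(n);Q=cloud(d,C,K).reshape(-1,3)
    for y in np.arange(-.15,.06,.015):
        m=(abs(Q[:,1]-y)<.006)&(abs(Q[:,0]-.44)<.035)&(Q[:,2]>.012)
        if m.sum():print(n,y.round(3),np.percentile(Q[m][:,2],[2,98]).round(3),m.sum())
im,d,C,K=load("side");cv2.imwrite("pics/lay.png",cv2.resize(im[120:340,140:360,::-1],None,fx=2.5,fy=2.5))
```

```text
[ 0.44406266 -0.11765873  0.22833787] [-0.40175647  0.09896271 -2.25600044]
side -0.15 [0.187 0.427] 663
side -0.135 [0.057 0.428] 537
side -0.12 [0.056 0.429] 406
side -0.105 [0.056 0.429] 179
side -0.09 [0.09  0.429] 63
side -0.075 [0.086 0.436] 87
side -0.06 [0.092 0.45 ] 257
side -0.045 [0.412 0.461] 251
side -0.03 [0.092 0.465] 35
side -0.015 [0.085 0.102] 31
scene -0.15 [0.189 0.428] 249
scene -0.135 [0.063 0.428] 239
scene -0.12 [0.092 0.429] 126
scene -0.105 [0.074 0.429] 138
scene -0.09 [0.073 0.429] 182
scene -0.075 [0.072 0.436] 162
scene -0.06 [0.07 0.45] 161
scene -0.045 [0.074 0.462] 262
scene -0.03 [0.074 0.465] 210
scene -0.015 [0.068 0.104] 69
scene 0.03 [0.014 0.014] 1
scene 0.045 [0.012 0.012] 1
```

View pics/lay.png

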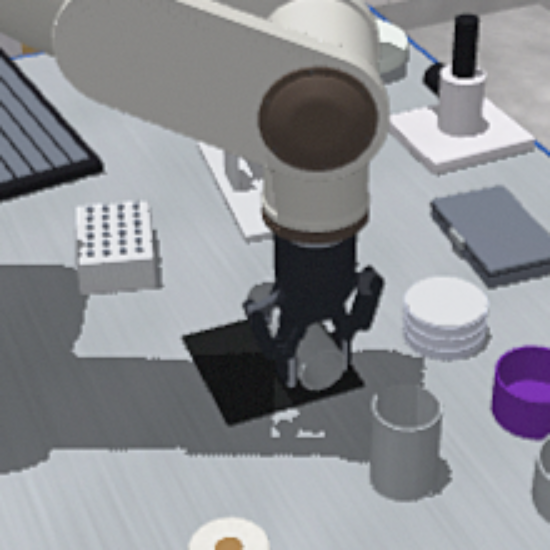

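The picture shows the pot held level just over the pad, mouth towards the camera at (322,360), with the dishes and middle pot clear. Lowering.

Call:
servo_tool:
  grip: [1, 1, 1, 1, 1, 1, 1, 1]
  linear:
    - [-0.005, 0, 0.015]
    - [-0.005, 0, 0.012]
    - [-0.005, 0, 0.01]
    - [0, 0, 0.005]
    - [0, 0, 0.004]
    - [0, 0, 0.002]
    - [0, 0, 0]
    - [0, 0, 0]
  turn: [0, 0, 0, 0, 0, 0, 0, 0]

```text
clock: 7.93
eef_pos: [0.4454, -0.1334, 0.1851]
ee_rot: [0.0, 0.707, 0.707, 0.0]
ft_force: [0.2, 0.6, -0.8]
finger_gap: 0.0464
finger_force: 29.3
```

Call:
servo_tool:
  grip: [1, 1, 1, 1, 1, 1, 1, 1]
  linear:
    - [0, 0, 0.002]
    - [0, 0, 0.002]
    - [0, 0, 0.002]
    - [0, 0, 0]
    - [0, 0, 0]
    - [0, 0, 0]
    - [0, 0, 0]
    - [0, 0, 0]
  turn: [0, 0, 0, 0, 0, 0, 0, 0]

```text
clock: 8.6
eef_pos: [0.4453, -0.1335, 0.1788]
ee_rot: [0.0, 0.707, 0.707, 0.0]
ft_force: [-0.2, -1.8, 3.2]
finger_gap: 0.0464
finger_force: 29.8
```

Call:
servo_tool:
  grip: [-0.4, -0.4, -0.4, -0.4, -0.4, -0.4, -0.4, -0.4]
  linear:
    - [0, 0, 0]
    - [0, 0, 0]
    - [0, 0, 0]
    - [0, 0, 0]
    - [-0.012, 0, 0]
    - [-0.012, 0, 0]
    - [0, 0, 0]
    - [0, 0, 0]
  turn: [0, 0, 0, 0, 0, 0, 0, 0]

```text
clock: 9.27
eef_pos: [0.4452, -0.1585, 0.1786]
ee_rot: [-0.0, 0.708, 0.707, -0.0]
ft_force: [-0.8, 1.0, -0.2]
finger_gap: 0.0599
finger_force: 0.0
```

Call:
servo_tool:
  grip: [1, 1, 1, 1, 1, 1, 1, 1]
  linear:
    - [0, 0, 0]
    - [0, 0, 0]
    - [0, 0, 0]
    - [0, 0, 0]
    - [0, 0, 0]
    - [0, 0, -0.002]
    - [0, 0, -0.003]
    - [0, 0, -0.005]
  turn: [0, 0, 0, 0, 0, 0, 0, 0]
  squeeze: 20

```text
clock: 9.93
eef_pos: [0.4452, -0.1573, 0.1887]
ee_rot: [-0.0, 0.707, 0.707, -0.0]
ft_force: [0.7, 0.8, -0.7]
finger_gap: 0.0474
finger_force: 20.7
```

Call:
servo_tool:
  grip: [1, 1, 1, 1, 1, 1, 1, 1]
  linear:
    - [0.001, 0, -0.006]
    - [0.001, 0, -0.006]
    - [0.001, 0, -0.006]
    - [0.001, 0, -0.006]
    - [0, 0, 0]
    - [0, 0, 0]
    - [0, 0, 0]
    - [0, 0, 0]
  turn: [0, 0, 0, 0, 0, 0, 0, 0]

```text
clock: 10.6
eef_pos: [0.4452, -0.1535, 0.2124]
ee_rot: [-0.0, 0.707, 0.707, -0.0]
ft_force: [0.5, -0.7, -0.3]
finger_gap: 0.0474
finger_force: 20.7
```

```bash
cat > prof.py <<'E'
from h import *
import sys
x0=float(sys.argv[1])
o=get_obs();print(o["clock"],o["eef_pos"].round(4),o["ft_force"].round(1),o["finger_gap"])
im,d,C,K=take("scene");Q=cloud(d,C,K).reshape(-1,3)
for y in np.arange(-.17,.08,.015):
    m=(abs(Q[:,1]-y)<.006)&(abs(Q[:,0]-x0)<.035)&(Q[:,2]>.01)&(Q[:,2]<.2)
    if m.sum():print(y.round(3),np.percentile(Q[m][:,2],[2,50,98]).round(3),Q[m][:,0].mean().round(3),m.sum())
E
python3 prof.py .445
```

```text
10.6 [ 0.4452 -0.1535  0.2124] [ 0.5 -0.7 -0.3] 0.0473976443475519
-0.17 [0.071 0.135 0.198] 0.47 55
-0.155 [0.046 0.137 0.199] 0.476 14
-0.14 [0.05  0.12  0.196] 0.469 80
-0.125 [0.05  0.078 0.198] 0.458 100
-0.11 [0.039 0.07  0.079] 0.453 72
-0.095 [0.04  0.067 0.075] 0.452 69
-0.08 [0.03  0.061 0.069] 0.45 73
-0.065 [0.032 0.057 0.067] 0.448 65
-0.05 [0.028 0.052 0.062] 0.446 69
-0.035 [0.027 0.049 0.056] 0.445 67
-0.02 [0.028 0.045 0.053] 0.442 26
-0.005 [0.01  0.011 0.011] 0.439 3
0.01 [0.011 0.012 0.012] 0.412 2
```

The pot pivots as planned: about 16° tilt, base on the pad. I continue the arc.

Call:
servo_tool:
  grip: [1, 1, 1, 1, 1, 1, 1, 1]
  linear:
    - [0.008, 0, -0.011]
    - [0.008, 0, -0.011]
    - [0.008, 0, -0.011]
    - [0.01, 0, -0.008]
    - [0.01, 0, -0.008]
    - [0.01, 0, -0.007]
    - [0, 0, 0]
    - [0, 0, 0]
  turn: [0, 0, 0, 0, 0, 0, 0, 0]

```text
clock: 11.32
eef_pos: [0.4453, -0.0987, 0.269]
ee_rot: [0.0, 0.707, 0.708, 0.0]
ft_force: [1.5, -0.1, -0.9]
finger_gap: 0.0474
finger_force: 23.2
```

Call:
servo_tool:
  grip: [1, 1, 1, 1, 1, 1, 1, 1]
  linear:
    - [0.009, 0, -0.004]
    - [0.009, 0, -0.004]
    - [0.009, 0, -0.003]
    - [0.009, 0, -0.003]
    - [0.008, 0, -0.001]
    - [0.008, 0, -0.001]
    - [0, 0, 0]
    - [0, 0, 0]
  turn: [0, 0, 0, 0, 0, 0, 0, 0]

```text
clock: 11.98
eef_pos: [0.4453, -0.047, 0.2846]
ee_rot: [-0.0, 0.707, 0.707, -0.0]
ft_force: [0.3, 0.0, -1.8]
finger_gap: 0.047
finger_force: 24.4
```

```bash
python3 prof.py .445
```

```text
11.9833 [ 0.4453 -0.047   0.2846] [ 0.3  0.  -1.8] 0.04704848165943785
-0.095 [0.01 0.01 0.01] 0.424 1
-0.08 [0.01 0.01 0.01] 0.422 1
-0.065 [0.01  0.18  0.199] 0.465 36
-0.05 [0.117 0.183 0.194] 0.467 17
-0.035 [0.055 0.183 0.198] 0.47 32
-0.02 [0.067 0.125 0.148] 0.459 93
-0.005 [0.044 0.098 0.128] 0.458 87
0.01 [0.021 0.074 0.101] 0.456 82
0.025 [0.024 0.056 0.08 ] 0.452 60
0.04 [0.021 0.042 0.054] 0.446 28
```

Call:
servo_tool:
  grip: [1, 1, 1, 1, 1, 1, 1, 1]
  linear:
    - [-0.015, 0, 0]
    - [-0.015, 0, 0]
    - [-0.015, 0, 0]
    - [0, 0, 0.004]
    - [0, 0, 0.004]
    - [0, 0, 0.004]
    - [0, 0, 0]
    - [0, 0, 0]
  turn: [0, 0, 0, 0, 0, 0, 0, 0]

```text
clock: 12.7
eef_pos: [0.4458, -0.0927, 0.2737]
ee_rot: [0.002, 0.707, 0.707, 0.0]
ft_force: [-1.0, -7.0, 16.1]
finger_gap: 0.0475
finger_force: 26.4
```

Call:
servo_tool:
  grip: [1, 1, 1, 1, 1, 1, 1, 1]
  linear:
    - [0.006, 0, -0.002]
    - [0.006, 0, -0.002]
    - [0.006, 0, -0.001]
    - [0.007, 0, -0.001]
    - [0.008, 0, -0.001]
    - [0.009, 0, -0.001]
    - [0.008, 0, 0]
    - [0, 0, 0]
  turn: [0, 0, 0, 0, 0, 0, 0, 0]

```text
clock: 13.37
eef_pos: [0.4453, -0.041, 0.2812]
ee_rot: [0.0, 0.707, 0.708, 0.0]
ft_force: [-0.7, 0.5, 11.3]
finger_gap: 0.0472
finger_force: 19.1
```

```bash
python3 prof.py .445
```

```text
13.3667 [ 0.4453 -0.041   0.2812] [-0.7  0.5 11.3] 0.04720440744386237
-0.095 [0.01  0.011 0.012] 0.447 3
-0.08 [0.01  0.012 0.012] 0.431 3
-0.065 [0.01 0.01 0.17] 0.442 5
-0.05 [0.055 0.158 0.196] 0.464 57
-0.035 [0.012 0.063 0.185] 0.461 84
-0.02 [0.015 0.076 0.138] 0.464 108
-0.005 [0.012 0.07  0.14 ] 0.455 105
0.01 [0.027 0.03  0.033] 0.445 4
0.025 [0.011 0.011 0.011] 0.472 1
0.04 [0.01 0.01 0.01] 0.447 2
```

Call:
servo_tool:
  grip: [1, 1, 1, 1, 1, 1, 1, 1]
  linear:
    - [0.005, 0, -0.001]
    - [0.005, 0, 0]
    - [0.004, 0, 0.001]
    - [0, 0, 0]
    - [0, 0, 0]
    - [0, 0, 0]
    - [0, 0, 0]
    - [0, 0, 0]
  turn: [0, 0, 0, 0, 0, 0, 0, 0]

```text
clock: 14.08
eef_pos: [0.4453, -0.028, 0.2809]
ee_rot: [0.0, 0.707, 0.707, 0.0]
ft_force: [-1.3, -0.0, 8.6]
finger_gap: 0.047
finger_force: 20.2
```

```bash
python3 prof.py .445
python3 - <<'E'
from h import *
im,d,C,K=take("side");Q=cloud(d,C,K).reshape(-1,3)
for z in np.arange(.02,.14,.01):
    m=(abs(Q[:,2]-z)<.004)&(abs(Q[:,0]-.445)<.05)&(abs(Q[:,1]+.02)<.06)
    if m.sum():print(z.round(2),Q[m].min(0).round(3)[:2],Q[m].max(0).round(3)[:2],m.sum())
E
```

```text
14.0833 [ 0.4453 -0.028   0.2809] [-1.3 -0.   8.6] 0.04697893009818812
-0.065 [0.01  0.011 0.012] 0.447 6
-0.05 [0.053 0.187 0.197] 0.462 14
-0.035 [0.025 0.122 0.189] 0.459 84
-0.02 [0.012 0.068 0.19 ] 0.465 92
-0.005 [0.013 0.082 0.138] 0.462 114
0.01 [0.013 0.059 0.139] 0.454 57
0.025 [0.011 0.011 0.012] 0.445 2
0.055 [0.011 0.011 0.011] 0.441 1
0.02 [ 0.415 -0.032] [0.46 0.  ] 38
0.03 [ 0.417 -0.033] [0.459 0.001] 45
0.04 [ 0.417 -0.032] [ 0.458 -0.005] 38
0.05 [ 0.417 -0.034] [ 0.463 -0.004] 46
0.06 [ 0.418 -0.035] [ 0.461 -0.002] 47
0.07 [ 0.419 -0.035] [0.462 0.   ] 45
0.08 [ 0.419 -0.039] [ 0.458 -0.009] 42
0.09 [ 0.42  -0.037] [ 0.465 -0.011] 53
0.1 [ 0.419 -0.039] [0.463 0.008] 37
0.11 [ 0.417 -0.039] [0.474 0.01 ] 68
0.12 [ 0.409 -0.042] [0.483 0.011] 112
0.13 [ 0.408 -0.04 ] [0.483 0.01 ] 112
```

Call:
servo_tool:
  grip: [1, 1, 1, 1, 1, -0.3, -1, -1]
  linear:
    - [0.004, 0, 0]
    - [0.005, 0, 0]
    - [0, 0, 0]
    - [0, 0, 0]
    - [0, 0, 0]
    - [0, 0, 0]
    - [0, 0, 0]
    - [0, 0, 0]
  turn: [0, 0, 0, 0, 0, 0, 0, 0]

```text
clock: 14.85
eef_pos: [0.4453, -0.0193, 0.2804]
ee_rot: [-0.0, 0.707, 0.707, -0.0]
ft_force: [-0.1, -0.4, -0.3]
finger_gap: 0.0777
finger_force: 0.0
```

Call:
servo_tool:
  grip: [-1, -1, -1, -1, -1, -1, -1, -1]
  linear:
    - [0, 0, 0]
    - [0, 0, -0.015]
    - [0, 0, -0.02]
    - [0, 0, -0.035]
    - [0, 0, -0.035]
    - [0, 0, -0.03]
    - [0, 0, 0]
    - [0, 0, 0]
  turn: [0, 0, 0, 0, 0, 0, 0, 0]

```text
clock: 15.52
eef_pos: [0.4454, -0.0194, 0.417]
ee_rot: [0.001, 0.707, 0.707, 0.001]
ft_force: [-0.4, -0.0, -0.3]
finger_gap: 0.0853
finger_force: 0.0
```

```bash
cat > rim.py <<'E'
from h import *
from scipy.optimize import least_squares
def rim(Q,c,z,r,rr):
    m=(np.hypot(*(Q[:,:2]-c).T)<rr)&(abs(Q[:,2]-z)<.005)
    if m.sum()<15:return None
    P=Q[m];s=least_squares(lambda c:np.hypot(P[:,0]-c[0],P[:,1]-c[1])-r,c,loss="soft_l1",f_scale=.002)
    return s.x.round(4),np.abs(s.fun).mean().round(4),np.median(P[:,2]).round(4),m.sum()
E
python3 - <<'E'
from rim import *
print(get_obs()["eef_pos"])
for n in("side","scene"):
    im,d,C,K=take(n);Q=cloud(d,C,K).reshape(-1,3)
    print(n,rim(Q,[.445,-.008],.134,.0225,.035))
    m=(np.hypot(Q[:,0]-.445,Q[:,1]+.008)<.035)&(Q[:,2]<.2);print(np.percentile(Q[m][:,2],99.5))
    for z in(.02,.05,.08,.11,.13):
        m=(abs(Q[:,2]-z)<.005)&(abs(Q[:,0]-.445)<.05)&(abs(Q[:,1]+.02)<.06)
        print(z,Q[m].min(0).round(3)[:2],Q[m].max(0).round(3)[:2],m.sum())
    print("mid",rim(Q,[.485,-.2255],.09,.0305,.05),"wide",rim(Q,[.617,-.322],.05,.0415,.06))
E
```

```text
[ 0.44537037 -0.01944694  0.41703453]
side (array([ 0.4395, -0.0048]), np.float64(0.0012), np.float64(0.1324), np.int64(94))
0.13526417402288568
0.02 [ 0.416 -0.03 ] [0.457 0.002] 53
0.05 [ 0.416 -0.03 ] [ 0.457 -0.001] 54
0.08 [ 0.416 -0.03 ] [0.459 0.007] 57
0.11 [ 0.416 -0.03 ] [0.459 0.021] 94
0.13 [ 0.416 -0.03 ] [0.464 0.021] 129
mid (array([ 0.4846, -0.2266]), np.float64(0.0012), np.float64(0.0887), np.int64(144)) wide (array([ 0.6166, -0.3213]), np.float64(0.0013), np.float64(0.0487), np.int64(205))
scene (array([ 0.4416, -0.0059]), np.float64(0.0013), np.float64(0.1336), np.int64(85))
0.13718804076031246
0.02 [ 0.438 -0.03 ] [0.466 0.016] 29
0.05 [ 0.438 -0.029] [0.467 0.015] 32
0.08 [ 0.417 -0.029] [0.467 0.014] 40
0.11 [ 0.417 -0.029] [0.465 0.015] 63
0.13 [ 0.415 -0.03 ] [0.465 0.017] 83
mid (array([ 0.4867, -0.2274]), np.float64(0.0013), np.float64(0.0892), np.int64(113)) wide (array([ 0.6185, -0.3223]), np.float64(0.0011), np.float64(0.0492), np.int64(161))
```

The narrow pot stands upright on the pad, rim level at 0.134. The middle pot goes into the wide one next, after a wrist check of positions.

Call:
servo_tool:
  grip: [-1, -1, -1, -1, -1, -1, -1, -1]
  linear:
    - [-0.03, 0.01, 0]
    - [-0.03, 0.01, 0]
    - [-0.03, 0.01, 0]
    - [-0.03, 0.01, 0]
    - [-0.03, 0, 0]
    - [0, 0, 0]
    - [0, 0, 0]
    - [0, 0, 0]
  turn: [0, 0, 0, 0, 0, 0, 0, 0]

```text
clock: 16.28
eef_pos: [0.4852, -0.1693, 0.4146]
ee_rot: [-0.001, 0.707, 0.707, -0.0]
ft_force: [0.3, -0.0, -0.2]
finger_gap: 0.0856
finger_force: 0.0
```

Run:
```python
from rim import *
print(get_obs()["eef_pos"],get_obs()["ee_rot"])
im,d,C,K=take("wrist");Q=cloud(d,C,K).reshape(-1,3)
print("narrow",rim(Q,[.441,-.005],.134,.0225,.035))
print("mid",rim(Q,[.485,-.2265],.09,.0305,.05))
print("wide",rim(Q,[.617,-.322],.05,.0415,.06))
```

```text
[ 0.48521736 -0.1692833   0.41460522] [-9.90728321e-04  7.07255008e-01  7.06957802e-01 -1.96414986e-04]
narrow None
mid (array([ 0.4848, -0.225 ]), np.float64(0.0008), np.float64(0.0896), np.int64(855))
wide (array([ 0.6169, -0.32  ]), np.float64(0.0007), np.float64(0.0494), np.int64(409))
```

Call:
servo_tool:
  grip: [-1, -1, -1, -1, -1, -1, -1, -1]
  linear:
    - [-0.028, 0, 0]
    - [-0.028, 0, 0.0]
    - [0, 0, 0.035]
    - [0, 0, 0.04]
    - [0, 0, 0.04]
    - [0, 0, 0.04]
    - [0, 0, 0.02]
    - [0, 0, 0.015]
  turn: [0, 0, 0, 0, 0, 0, 0, 0]

```text
clock: 17.0
eef_pos: [0.4847, -0.2239, 0.2228]
ee_rot: [-0.002, 0.707, 0.708, -0.0]
ft_force: [0.3, -0.7, -0.5]
finger_gap: 0.0851
finger_force: 0.0
```

Call:
servo_tool:
  grip: [0, 1, 1, 1, 1, 1, 1, 1]
  linear:
    - [0, 0, 0]
    - [0, 0, 0]
    - [0, 0, 0]
    - [0, 0, 0]
    - [0, 0, 0]
    - [0, 0, 0]
    - [0, 0, 0]
    - [0, 0, 0]
  turn: [0, 0, 0, 0, 0, 0, 0, 0]
  squeeze: 30

```text
clock: 17.67
eef_pos: [0.4853, -0.2255, 0.226]
ee_rot: [0.0, 0.707, 0.707, 0.0]
ft_force: [-1.1, 0.8, 2.6]
finger_gap: 0.0617
finger_force: 37.0
```

Call:
servo_tool:
  grip: [1, 1, 1, 1, 1, 1, 1, 1]
  linear:
    - [0, 0, -0.01]
    - [0, 0, -0.02]
    - [0, 0, -0.03]
    - [0, 0, -0.03]
    - [0, 0, -0.01]
    - [-0.02, 0.03, 0]
    - [-0.02, 0.03, 0]
    - [-0.02, 0.03, 0]
  turn: [0, 0, 0, 0, 0, 0, 0, 0]

```text
clock: 18.33
eef_pos: [0.5762, -0.2861, 0.3267]
ee_rot: [0.001, 0.707, 0.707, 0.0]
ft_force: [0.1, 0.2, -1.1]
finger_gap: 0.0616
finger_force: 36.5
```

Run:
```python
from rim import *
o=get_obs();print(o["eef_pos"],o["ee_rot"],o["finger_gap"])
for n in("wrist","side","scene"):
    im,d,C,K=take(n);Q=cloud(d,C,K).reshape(-1,3);e=o["eef_pos"]
    print(n,"mid",[rim(Q,e[:2],z,.0305,.045) for z in(.172,.18,.188)])
    print("wide",rim(Q,[.617,-.321],.05,.0415,.06), "narrow",rim(Q,[.441,-.005],.134,.0225,.035))
```

```text
[ 0.57618085 -0.28607184  0.32671551] [6.26609829e-04 7.07106015e-01 7.07107261e-01 1.14277152e-04] 0.06164133624760277
wrist mid [(array([ 0.5767, -0.2856]), np.float64(0.0017), np.float64(0.1723), np.int64(4702)), (array([ 0.5768, -0.2856]), np.float64(0.0017), np.float64(0.1803), np.int64(5621)), (array([ 0.5769, -0.2862]), np.float64(0.0017), np.float64(0.1896), np.int64(7431))]
wide (array([ 0.6162, -0.3207]), np.float64(0.0008), np.float64(0.0497), np.int64(633)) narrow None
side mid [(array([ 0.5784, -0.2906]), np.float64(0.0026), np.float64(0.1717), np.int64(196)), (array([ 0.5783, -0.2904]), np.float64(0.0029), np.float64(0.1797), np.int64(205)), (array([ 0.5792, -0.291 ]), np.float64(0.0031), np.float64(0.1874), np.int64(179))]
wide (array([ 0.6166, -0.3215]), np.float64(0.0012), np.float64(0.0487), np.int64(209)) narrow (array([ 0.4397, -0.0049]), np.float64(0.0013), np.float64(0.1324), np.int64(87))
scene mid [(array([ 0.5809, -0.2901]), np.float64(0.0012), np.float64(0.1721), np.int64(63)), (array([ 0.5807, -0.2901]), np.float64(0.0011), np.float64(0.18), np.int64(56)), (array([ 0.5799, -0.2902]), np.float64(0.0012), np.float64(0.1874), np.int64(77))]
wide (array([ 0.6186, -0.3223]), np.float64(0.0012), np.float64(0.0494), np.int64(171)) narrow (array([ 0.4413, -0.0059]), np.float64(0.0012), np.float64(0.1327), np.int64(83))
```

Call:
servo_tool:
  grip: [1, 1, 1, 1, 1, 1, 1, 1]
  linear:
    - [-0.018, 0.02, 0]
    - [-0.017, 0.021, 0]
    - [0, 0, 0]
    - [0, 0, 0.02]
    - [0, 0, 0.025]
    - [0, 0, 0.02]
    - [0, 0, 0.015]
    - [0, 0, 0.01]
  turn: [0, 0, 0, 0, 0, 0, 0, 0]

```text
clock: 19.15
eef_pos: [0.6155, -0.3198, 0.2343]
ee_rot: [-0.001, 0.707, 0.707, -0.0]
ft_force: [0.4, 0.1, -2.2]
finger_gap: 0.062
finger_force: 36.5
```

Call:
servo_tool:
  grip: [1, 1, 1, 1, 1, 1, 1, 1]
  linear:
    - [0, 0, 0.002]
    - [0, 0, 0.002]
    - [0, 0, 0.001]
    - [0, 0, 0]
    - [0, 0, 0]
    - [0, 0, 0]
    - [0, 0, 0]
    - [0, 0, 0]
  turn: [0, 0, 0, 0, 0, 0, 0, 0]

```text
clock: 19.82
eef_pos: [0.6163, -0.3205, 0.2311]
ee_rot: [0.0, 0.707, 0.707, 0.0]
ft_force: [-1.5, 0.1, 0.7]
finger_gap: 0.0619
finger_force: 36.8
```

Call:
servo_tool:
  grip: [0.1, -0.6, -1, -1, -1, -1, -1, -1]
  linear:
    - [0, 0, 0]
    - [0, 0, 0]
    - [0, 0, 0]
    - [0, 0, 0]
    - [0, 0, -0.03]
    - [0, 0, -0.04]
    - [0, 0, -0.04]
    - [0, 0, -0.04]
  turn: [0, 0, 0, 0, 0, 0, 0, 0]

```text
clock: 20.48
eef_pos: [0.616, -0.3203, 0.3824]
ee_rot: [-0.0, 0.707, 0.707, -0.0]
ft_force: [1.1, -1.8, 0.3]
finger_gap: 0.0856
finger_force: 0.0
```

Call:
servo_tool:
  grip: [-1, -1, -1, -1, -1, -1, -1, -1]
  linear:
    - [0.03, -0.025, -0.03]
    - [0.035, -0.025, 0]
    - [0.035, -0.025, 0]
    - [0.035, -0.02, 0]
    - [0.035, -0.02, 0]
    - [0.03, -0.02, 0]
    - [0, 0, 0]
    - [0, 0, 0]
  turn: [0, 0, 0, 0, 0, 0, 0, 0]

```text
clock: 21.15
eef_pos: [0.486, -0.126, 0.4069]
ee_rot: [0.001, 0.706, 0.708, 0.0]
ft_force: [1.5, -0.8, -0.5]
finger_gap: 0.0854
finger_force: 0.0
```

Run:
```python
from rim import *
o=get_obs();print(o["eef_pos"],o["ee_rot"],o["finger_gap"])
for n in("wrist","side","scene"):
    im,d,C,K=take(n);Q=cloud(d,C,K).reshape(-1,3)
    print(n,"mid",rim(Q,[.617,-.321],.095,.0305,.045),
    "wide",rim(Q,[.617,-.321],.05,.0415,.06), "narrow",rim(Q,[.441,-.005],.134,.0225,.035))
```

```text
[ 0.48596044 -0.12596709  0.40694706] [8.12970229e-04 7.06466533e-01 7.07745912e-01 3.19074500e-04] 0.08538655140795032
wrist mid (array([ 0.6157, -0.3213]), np.float64(0.0008), np.float64(0.0943), np.int64(234)) wide (array([ 0.6193, -0.3211]), np.float64(0.005), np.float64(0.0496), np.int64(531)) narrow (array([ 0.4405, -0.004 ]), np.float64(0.0009), np.float64(0.1337), np.int64(996))
side mid (array([ 0.6157, -0.3222]), np.float64(0.0012), np.float64(0.0935), np.int64(154)) wide (array([ 0.618 , -0.3204]), np.float64(0.0059), np.float64(0.0493), np.int64(281)) narrow (array([ 0.4396, -0.0047]), np.float64(0.0015), np.float64(0.1323), np.int64(88))
scene mid (array([ 0.6175, -0.3227]), np.float64(0.0011), np.float64(0.0942), np.int64(128)) wide (array([ 0.6185, -0.3224]), np.float64(0.0057), np.float64(0.0496), np.int64(198)) narrow (array([ 0.4415, -0.0059]), np.float64(0.0014), np.float64(0.1331), np.int64(78))
```

Call:
servo_tool:
  grip: [-1, -1, -1, -1, -1, -1, -1, -1]
  linear:
    - [0.03, -0.012, 0]
    - [0.03, -0.012, 0]
    - [0.031, -0.011, 0]
    - [0.03, -0.01, 0]
    - [0, 0, 0.03]
    - [0, 0, 0.03]
    - [0, 0, 0.03]
    - [0, 0, 0.01]
  turn: [0, 0, 0, 0, 0, 0, 0, 0]

```text
clock: 21.97
eef_pos: [0.4414, -0.0066, 0.3022]
ee_rot: [-0.002, 0.707, 0.707, -0.001]
ft_force: [-0.3, -0.1, -0.4]
finger_gap: 0.0853
finger_force: 0.0
```

Call:
servo_tool:
  grip: [-1, -1, -1, -1, -1, -1, -1, -1]
  linear:
    - [0, 0, 0.015]
    - [0, 0, 0.015]
    - [0, 0, 0.003]
    - [0, 0, 0]
    - [0, 0, 0]
    - [0, 0, 0]
    - [0, 0, 0]
    - [0, 0, 0]
  turn: [0, 0, 0, 0, 0, 0, 0, 0]

```text
clock: 22.63
eef_pos: [0.4419, -0.0063, 0.2737]
ee_rot: [0.0, 0.707, 0.707, 0.0]
ft_force: [-0.8, 0.0, -0.0]
finger_gap: 0.0853
finger_force: 0.0
```

Close, lift straight up and carry towards the nest.

Call:
servo_tool:
  grip: [0, 1, 1, 1, 1, 1, 1, 1]
  linear:
    - [0, 0, 0]
    - [0, 0, 0]
    - [0, 0, 0]
    - [0, 0, 0]
    - [0, 0, 0]
    - [0, 0, 0]
    - [0, 0, 0]
    - [0, 0, 0]
  turn: [0, 0, 0, 0, 0, 0, 0, 0]
  squeeze: 40

```text
clock: 23.3
eef_pos: [0.4416, -0.0063, 0.2734]
ee_rot: [-0.0, 0.707, 0.707, -0.0]
ft_force: [-2.9, 0.0, 7.4]
finger_gap: 0.047
finger_force: 40.2
```

Call:
servo_tool:
  grip: [1, 1, 1, 1, 1, 1, 1, 1]
  linear:
    - [0, 0, -0.01]
    - [0, 0, -0.02]
    - [0, 0, -0.03]
    - [0, 0, -0.035]
    - [0, 0, -0.03]
    - [-0.03, 0.015, 0]
    - [-0.035, 0.02, 0]
    - [-0.035, 0.02, 0]
  turn: [0, 0, 0, 0, 0, 0, 0, 0]

```text
clock: 23.97
eef_pos: [0.4969, -0.1072, 0.3996]
ee_rot: [0.001, 0.707, 0.708, 0.0]
ft_force: [1.3, 0.8, -1.0]
finger_gap: 0.0473
finger_force: 41.7
```

Call:
servo_tool:
  grip: [1, 1, 1, 1, 1, 1, 1, 1]
  linear:
    - [-0.035, 0.02, 0]
    - [-0.035, 0.02, 0]
    - [-0.035, 0.02, 0]
    - [-0.035, 0.02, 0]
    - [-0.03, 0.015, 0]
    - [-0.015, 0.005, 0]
    - [0, 0, 0]
    - [0, 0, 0]
  turn: [0, 0, 0, 0, 0, 0, 0, 0]

```text
clock: 24.63
eef_pos: [0.5967, -0.2919, 0.3977]
ee_rot: [-0.001, 0.707, 0.707, -0.0]
ft_force: [-0.4, 0.5, -1.0]
finger_gap: 0.047
finger_force: 41.9
```

```bash
cat > held.py <<'E'
from rim import *
o=get_obs();e=o["eef_pos"];print(o["clock"],e,o["finger_gap"])
zt=e[2]-.2737+.134
for n in("wrist","side","scene"):
    im,d,C,K=take(n);Q=cloud(d,C,K).reshape(-1,3);near=np.hypot(*(Q[:,:2]-e[:2]).T)<.04
    print(n,"mid",rim(Q,[.616,-.321],.095,.0305,.045))
    for h in(-.12,-.105,-.09,-.07,-.05):
        m=near&(abs(Q[:,2]-zt-h)<.004);P=Q[m]
        if m.sum()>15:
            s=least_squares(lambda c:np.hypot(P[:,0]-c[0],P[:,1]-c[1])-.024,e[:2]-[0,0],loss="soft_l1",f_scale=.002);print(h,s.x.round(4),np.abs(s.fun).mean().round(4),m.sum())
    m=near&(Q[:,2]>.1);print("zmin",np.percentile(Q[m][:,2],1) if m.sum() else "","exp",zt-.13)
E
python3 held.py
```

```text
24.6333 [ 0.596741   -0.29193029  0.39769065] 0.046975276759541475
wrist mid (array([ 0.6156, -0.3213]), np.float64(0.0008), np.float64(0.0947), np.int64(329))
-0.12 [ 0.5952 -0.2895] 0.0002 153
-0.105 [ 0.5955 -0.2895] 0.0001 177
-0.09 [ 0.5958 -0.2896] 0.0001 220
-0.07 [ 0.5962 -0.2874] 0.0017 591
-0.05 [ 0.5963 -0.287 ] 0.0016 1025
zmin 0.15015703895680113 exp 0.12799064692673595
side mid (array([ 0.6158, -0.3221]), np.float64(0.0011), np.float64(0.0933), np.int64(162))
-0.12 [ 0.5955 -0.2874] 0.001 58
-0.105 [ 0.5963 -0.2875] 0.0009 57
-0.09 [ 0.5963 -0.2873] 0.0009 65
-0.07 [ 0.5963 -0.2877] 0.0009 67
-0.05 [ 0.5969 -0.2878] 0.0011 74
zmin 0.134320626296883 exp 0.12799064692673595
scene mid (array([ 0.6176, -0.323 ]), np.float64(0.0012), np.float64(0.0942), np.int64(120))
-0.12 [ 0.5953 -0.2895] 0.0009 34
-0.105 [ 0.5956 -0.2893] 0.0008 38
-0.09 [ 0.5955 -0.2892] 0.0006 36
-0.07 [ 0.5958 -0.2896] 0.0006 32
-0.05 [ 0.5965 -0.2896] 0.001 44
zmin 0.13632519680821967 exp 0.12799064692673595
```

Call:
servo_tool:
  grip: [1, 1, 1, 1, 1, 1, 1, 1]
  linear:
    - [-0.015, 0.01, 0]
    - [-0.018, 0.011, 0]
    - [0, 0, 0]
    - [0, 0, 0.02]
    - [0, 0, 0.01]
    - [0, 0, 0.008]
    - [0, 0, 0.008]
    - [0, 0, 0]
  turn: [0, 0, 0, 0, 0, 0, 0, 0]

```text
clock: 25.45
eef_pos: [0.6175, -0.3237, 0.3506]
ee_rot: [-0.001, 0.707, 0.707, -0.0]
ft_force: [-0.8, 0.2, -2.7]
finger_gap: 0.0471
finger_force: 42.2
```

```bash
python3 held.py | grep -v -- "-0.12"; python3 -c "
from h import *;print(get_obs()['ft_force'])"
```

```text
25.45 [ 0.61752646 -0.32373613  0.35059358] 0.047057975940219314
wrist mid (array([ 0.6163, -0.323 ]), np.float64(0.0018), np.float64(0.0948), np.int64(1046))
-0.105 [ 0.6161 -0.3212] 0.0001 174
-0.09 [ 0.6163 -0.3213] 0.0001 211
-0.07 [ 0.6167 -0.3191] 0.0016 596
-0.05 [ 0.617  -0.3187] 0.0016 1025
zmin 0.11642610803852685 exp 0.08089358179268097
side mid (array([ 0.6192, -0.3182]), np.float64(0.0037), np.float64(0.0941), np.int64(180))
-0.105 [ 0.6171 -0.3203] 0.001 59
-0.09 [ 0.6173 -0.3205] 0.0009 58
-0.07 [ 0.6174 -0.3201] 0.0009 58
-0.05 [ 0.6175 -0.3203] 0.001 69
zmin 0.10497690547225916 exp 0.08089358179268097
scene mid (array([ 0.6149, -0.3237]), np.float64(0.0031), np.float64(0.0944), np.int64(127))
-0.105 [ 0.6167 -0.3229] 0.0008 33
-0.09 [ 0.6169 -0.3229] 0.0007 37
-0.07 [ 0.6171 -0.323 ] 0.001 33
-0.05 [ 0.6181 -0.3231] 0.0013 33
zmin 0.10674527194048704 exp 0.08089358179268097
[ 0.02311685  0.33660138 -1.11747848]
```

Inside the middle pot without contact and well centred. Lowering on.

Call:
servo_tool:
  grip: [1, 1, 1, 1, 1, 1, 1, 1]
  linear:
    - [0, 0, 0.01]
    - [0, 0, 0.012]
    - [0, 0, 0.012]
    - [0, 0, 0.01]
    - [0, 0, 0.01]
    - [0, 0, 0.006]
    - [0, 0, 0.004]
    - [0, 0, 0]
  turn: [0, 0, 0, 0, 0, 0, 0, 0]

```text
clock: 26.27
eef_pos: [0.6176, -0.3242, 0.287]
ee_rot: [-0.001, 0.707, 0.707, -0.0]
ft_force: [0.4, -0.7, -1.5]
finger_gap: 0.0474
finger_force: 42.2
```

Call:
servo_tool:
  grip: [1, 1, 1, 1, 1, 1, 1, 1]
  linear:
    - [0, 0, 0.002]
    - [0, 0, 0.002]
    - [0, 0, 0.001]
    - [0, 0, 0.001]
    - [0, 0, 0]
    - [0, 0, 0]
    - [0, 0, 0]
    - [0, 0, 0]
  turn: [0, 0, 0, 0, 0, 0, 0, 0]

```text
clock: 26.93
eef_pos: [0.6177, -0.3243, 0.2822]
ee_rot: [0.0, 0.707, 0.707, -0.0]
ft_force: [0.5, 0.4, -1.6]
finger_gap: 0.0466
finger_force: 42.2
```

Call:
servo_tool:
  grip: [1, 1, 1, 1, 1, 1, 1, 1]
  linear:
    - [0, 0, 0.001]
    - [0, 0, 0.001]
    - [0, 0, 0.001]
    - [0, 0, 0]
    - [0, 0, 0]
    - [0, 0, 0]
    - [0, 0, 0]
    - [0, 0, 0]
  turn: [0, 0, 0, 0, 0, 0, 0, 0]

```text
clock: 27.6
eef_pos: [0.6177, -0.3243, 0.2795]
ee_rot: [0.0, 0.707, 0.707, -0.0]
ft_force: [-2.5, 1.1, 5.8]
finger_gap: 0.0473
finger_force: 42.9
```

Contact with the floor. Release and rise.

Call:
servo_tool:
  grip: [0, -0.3, -0.8, -1, -1, -1, -1, -1]
  linear:
    - [0, 0, 0]
    - [0, 0, 0]
    - [0, 0, 0]
    - [0, 0, 0]
    - [0, 0, 0]
    - [0, 0, -0.02]
    - [0, 0, -0.03]
    - [0, 0, -0.03]
  turn: [0, 0, 0, 0, 0, 0, 0, 0]

```text
clock: 28.27
eef_pos: [0.6176, -0.3242, 0.3592]
ee_rot: [-0.001, 0.707, 0.707, -0.0]
ft_force: [0.5, -0.9, 0.7]
finger_gap: 0.0857
finger_force: 0.0
```

Call:
servo_tool:
  grip: [-1, -1, -1, -1, -1, -1, -1, -1]
  linear:
    - [0, 0, -0.03]
    - [0, 0, -0.03]
    - [0.03, -0.02, 0]
    - [0.035, -0.02, 0]
    - [0.035, -0.02, 0]
    - [0.035, -0.02, 0]
    - [0, 0, 0]
    - [0, 0, 0]
  turn: [0, 0, 0, 0, 0, 0, 0, 0]

```text
clock: 28.93
eef_pos: [0.537, -0.1877, 0.42]
ee_rot: [0.001, 0.706, 0.708, 0.0]
ft_force: [0.1, 0.1, 0.6]
finger_gap: 0.0852
finger_force: 0.0
```

Run:
```python
from rim import *
o=get_obs();print(o["clock"],o["eef_pos"])
for n in("wrist","side","scene"):
    im,d,C,K=take(n);Q=cloud(d,C,K).reshape(-1,3)
    m=(np.hypot(Q[:,0]-.617,Q[:,1]+.322)<.03)&(Q[:,2]<.2);print(n,"top",np.percentile(Q[m][:,2],[99,99.8]).round(4))
    print("nar",rim(Q,[.617,-.322],.14,.0225,.035),"mid",rim(Q,[.617,-.322],.095,.0305,.04))
    dr=np.array([.1195,.9928]);s=(Q[:,:2]-[.5775,.3037])@dr;t=(Q[:,:2]-[.5775,.3037])@[.9928,-.1195]
    m=(abs(t)<.028)&(s<-.153)&(s>-.2)&(Q[:,2]>.03)
    if m.sum():print("ledge z",np.median(Q[m][:,2]).round(4))
im=load("scene")[0];a=cv2.resize(im[:,:,::-1],(480,360));b=cv2.resize(load("side")[0][220:400,250:450,::-1],(300,360),interpolation=cv2.INTER_CUBIC)
cv2.imwrite("pics/end.png",np.hstack([a,b]))
```

```text
28.9333 [ 0.53699272 -0.18774055  0.41997001]
wrist top [0.1409 0.1413]
nar (array([ 0.6156, -0.3208]), np.float64(0.0008), np.float64(0.1392), np.int64(834)) mid (array([ 0.6163, -0.3221]), np.float64(0.0044), np.float64(0.0947), np.int64(833))
side top [0.1415 0.142 ]
nar (array([ 0.6155, -0.3223]), np.float64(0.0011), np.float64(0.1386), np.int64(125)) mid (array([ 0.6188, -0.3185]), np.float64(0.0034), np.float64(0.0937), np.int64(182))
ledge z 0.1154
scene top [0.1428 0.1438]
nar (array([ 0.6178, -0.323 ]), np.float64(0.0009), np.float64(0.1394), np.int64(98)) mid (array([ 0.6168, -0.3231]), np.float64(0.0042), np.float64(0.0948), np.int64(156))
ledge z 0.1156
```

View pics/end.png

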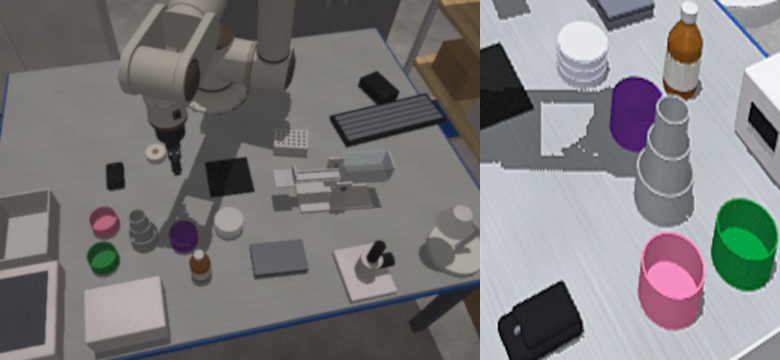

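The picture shows the three pots nested upright at (140,228), and at (668,160) in the side crop. The tray is level and everything else is where it was. Handing in.

```bash
python3 -c "
from cell import sign_off;print(sign_off())"
```

```text
the job is handed in; nothing more can be done
None
```

The job is handed in at about 29 s: the narrow pot slid out, stood upright on the pad and was let go, the three pots are nested upright in size order, the tray is level, and I saw nothing else on the bench moved.

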